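# Test-pulse the coffee grinder

## Task

The workshop's coffee grinder has just been cleaned: put its lid back on, with the spindle coming up through the brass eye and the two tabs going down through the gaps in the rim (pointers at the white marks), fully home. Then give it a test pulse: turn the lid clockwise, against its spring, to the yellow marks half way to the lock, and finish while still holding it there by its grip; it must not click into lock at the red marks. Leave everything else on the desk where it is.

Things in the scene. Friction and masses are not known exactly. Their poses are not given: they have to be found in the camera images.
- grinder: coffee grinder: upright silver-grey drum 126 mm across, 100 mm high, open top with a black rim, fixed to the desk, turned by up to 0.45 rad. Origin: centre of its underside, z up. Rim marks seen from above, in facing pairs: white at its own +x and -x (where the gaps for the tabs are), yellow (pulse) 37 degrees clockwise of the white, red (lock) 74 degrees clockwise
- grinder_rim (a point): centre of the rim's flat top face, on which the lid comes to rest, 100 mm above the grinder's origin, axes as the grinder's. The rim's inward lip is 4 mm thick and 89 mm across inside; it has two gaps, each 36 degrees wide, at +x and -x, for the lid's tabs. Tabs turn clockwise (from above) under the lip; anticlockwise is barred
- spindle_tip (a point): round upper end of the steel spindle, 8 mm thick, that stands on the grinder's axis; 26 mm above the rim's top face. It must come up through the lid's eye; when the lid is home it ends 20 mm above the eye, inside the open grip, 16 mm below the grip's top
- yellow_mark (a point): one yellow pulse mark, on the rim 57 mm from the grinder's axis, 37 degrees clockwise of its +x (its twin is straight across). The lid's pointer lies at a yellow mark in the pulse position
- pulse_ring (a joint): spring ring under the lip that the lid's tabs push round, rad: 0 at rest, growing clockwise from above; it reads the lid's clockwise turn from the white marks less 0.11 rad. About 0.53 at the yellow marks, 1.18 at the red. It resists with 0.07 N m at first, 0.13 at yellow, 0.22 at red, and turns the lid back if that is let go; from 0.9 on a sprung pawl clicks into lock
- lid: the loose lid, about 0.14 kg: light grey disc 106 mm across with a dark oblong grip, standing right way up on the desk. Origin: centre of its lower edge, z up. The disc's underside, which rests on the rim when home, is 12 mm above the origin, its top 16 mm. When home the origin is 12 mm below the rim's top face. The lid is the same turned half round; the black pointers on it lie along its own x
- lid_grip (a point): on the lid's axis, 36 mm above its origin, mid-height of the hollow grip: a wall from 16 to 54 mm above the origin with two upright flat faces, 29 mm long, facing the lid's own +y and -y, 40 mm apart over the outside (take it there); along x the grip measures 68 mm
- lid_eye (a point): top of the brass eye, on the lid's axis inside the grip, 18 mm above the lid's origin; hole 11 mm wide, 9 mm deep, widened at its lower mouth
- lid_tab (a point): outer end of one bayonet tab, at the lid's own +x, 48 mm from its axis and 4 mm above its origin; the twin is at -x. Each tab is 24 degrees wide and 4 mm thick, under a black pointer, on a skirt 84 mm across. When home the tabs hang 2 mm clear below the lip
- mug: blue and pink mug, 86 x 117 x 88 mm, a bystander; origin at the centre of its underside
- multimeter: yellow multimeter lying flat, 160 x 84 x 45 mm, a bystander
- driver_red: red screwdriver, 26 x 174 x 24 mm, a bystander
- tape_black: roll of black tape, 66 x 64 x 19 mm, a bystander
- torch: black pocket torch, 31 x 119 x 32 mm, a bystander
- solder_spool: spool of solder standing on its flange, 55 x 55 x 65 mm, a bystander
- mouse: black computer mouse, 112 x 62 x 38 mm, a bystander

How it is judged:
On the way, in this order (a step that is already met when the one before it is completed fails the run):
1. the lid is on the spindle: its end has come up through the brass eye (z of spindle_tip in the frame of lid_eye above 0.001 m and horizontal distance between spindle_tip and lid_eye below 0.004 m), for 0.05 s.
2. the lid is fully home on the rim, not yet turned (z of lid in the frame of grinder_rim below -0.0095 m and horizontal distance between lid and grinder_rim below 0.004 m and angle between lid's own z axis and vertical below 0.06 rad and value of joint pulse_ring below 0.2 rad), for 0.1 s.
At the end, for the whole second after the job is handed in: the lid is home on the grinder (within 2.5 mm of resting on the rim, centred within 4 mm, level within 0.06 rad), turned clockwise to the yellow marks within about 10 degrees (spring ring between 0.34 and 0.70 rad), still, and the fingers still hold it (more than 2 N) (value of joint pulse_ring between 0.34 and 0.7 rad and angle between the x axis of lid and the x axis of grinder, either way round between 0.44 and 0.82 rad and z of lid in the frame of grinder_rim below -0.0095 m and horizontal distance between lid and grinder_rim below 0.004 m and angle between lid's own z axis and vertical below 0.06 rad and contact force between the fingers and lid above 2 N and angular speed of lid below 0.2 rad/s); the arm keeps its last pose, push and grip.
It fails at once if the lid is turned on to the lock (spring ring past 0.87 rad) (value of joint pulse_ring above 0.87 rad).
It fails at once if a bystander is moved by more than 3 cm (distance of any of mug, multimeter, driver_red, tape_black, torch, solder_spool, mouse from where it was at the start of the episode above 0.03 m).
It also fails if it takes over 45 s, if anything falls off the work surface, if the arm or the gripper's body presses on something with over 40 N, if the wrist force passes 120 N, or if a joint passes its speed limit or range.

## Robot

A 6-joint arm with a two-finger parallel gripper is mounted at the origin on a cart in front of the work surface, level with it; the furniture and walls round the work are solid. World frame = base frame: x ahead of the robot, y to its left, z up, the work surface at z = 0. Lengths are in m, angles in rad, forces in N, time in s.
With the tool pointing down it reaches from about 0.35 to 0.775 m from the base axis. Payload 7.3 kg.
Tool frame: the origin (TCP) lies on the mounting face of the last link; the fingertips stand 178 mm ahead of it and the grasp point (between the pads) lies 159 mm ahead of it (robot.grip_depth is the distance from the TCP to the grasp point, in m); z points along the fingers, y is the line along which they close (so a half turn about z gives the same grasp; the last joint's range is limited). The gripper opens to 92 mm and grips with 3 to 60 N. Pads are 19 mm wide; open, the fingers measure 130 mm over their backs; the gripper's body (75 mm by 190 mm) begins 47 mm behind the grasp point.
Start: joints at [-1.449, 0.342, 1.524, -0, 1.275, -0.146], TCP at [0.139, -0.506, 0.405] pointing down, gripper open.
Joint ranges: [-2.53, 2.53], [-0.77, 2.02], [0.04, 2.7], [-1, 4.14], [0.28, 2.66], [-3.11, 3.11]. Speed limits (rad/s): [2.57, 2.57, 3.14, 3.14, 3.14, 3.14].

## Interface

Orientations are given as [roll, pitch, yaw] about the fixed x, y, z axes, in that order (R = Rz(yaw) Ry(pitch) Rx(roll)).
In Python, from cell import observe, cams, robot, models gives the robot as it stands.
- The arm moves only by the shell command python3 -m jog 'ROWS' [FORCE]. ROWS is JSON, a list of rows, each a list of 3 entries, a list of its own where there are three numbers: the shift along the tool's x, y, z each as a share of 0.4 m, from -1 to 1, then the turn about the tool's z as a share of pi rad, from -1 to 1, then the closure, from 0 (fully open) to 1 (shut). In form: [[[x, y, z], turn, jaw], ...]. A call has 1 to 12 rows; each row is the pose to reach, as a shift and turn from the pose commanded when the call began, along the tool's axes at that moment, turning the shorter way round; what a row does not reach only later rows make up. A row lasts 1/8 s, in which the tool goes at most 62.5 mm and 10.7 degrees, less where a joint would pass 70% of its speed; a pose out of reach is approached as far as the arm can. A call with a number of a shift or a turn outside -1 to 1 is refused whole. A call with a gripper value outside its range is refused whole. The fingers move at their own pace and stop on an object; FORCE is the grip in N (left out, the last holds). Time passes only in rows, so rows that repeat a pose let the fingers close. It gives the time, the measured TCP pose, the force, the opening and the grip force at its end, in the units of the state.
- observe(): the state, without advancing time (a new reading comes with each control period).
- cams.read_camera(name): name is "side" or "top"; returns the picture (400x640x3 uint8, red, green, blue); there is no depth.
- cams.camera_model(name): a dict with "camera_matrix" (3x3 intrinsics, pixels), "pose" (4x4, takes a point from camera to world coordinates). Camera axes: x right, y down, z forward; pixel columns grow to the right and rows downward; lengths in m; the calibration is good to about 2 mm. A picture is of the moment at which its call begins. camera_model takes no time and is no camera call.
- robot.hand_in(): hands the job in; it is judged then, once.
Trained networks look in the newest picture that a camera, given by its name, has taken for a name from the list of things; names that differ only in an ending like _2 or _b are one class to them, and where a whole thing is asked for, a point or a joint stands for the part that bears it (a point fixed in the world has none). Each returns a list of dicts, best first, with "confidence" (0 to 1); they miss things now and then, are a little off and sometimes report something else, mostly with a low value. They report only what shows in the picture. A call takes as long as a camera call.
- models.find_in(target, camera): "position" ([x, y, z] in m, in world coordinates, good to about 4 mm: the middle of the surface that is visible of it).
- models.pinpoint(target, camera): "position" ([x, y, z] in m, in world coordinates, good to about 4 mm: a listed point, or the origin of a listed thing).
The state is a dict: "time": time; "qpos": joint angles; "qvel": joint speeds; "joint_efforts": joint torques, N m; "tool_pos": TCP position; "tool_rot": TCP orientation; "contact_force": force on the tool from outside, world axes, zero at the start; "torque": the same for the moment, N m; "opening": finger opening in m; "grip_force": force on a finger pad.
Only numpy, scipy, OpenCV 4.12 (cv2) and the standard library are available. Lean on these libraries where they do the work, as an engineer would, in place of code of your own. Each camera call takes 0.05 s, during which the arm holds its last target. There are 200 camera calls.

## Working session

There is one attempt and no reset: what is moved stays moved. The work goes in short steps, Python scripts to look and compute and a shell command to move; the robot and the scene stay as the last step left them, time stands still between calls to the robot, and variables do not carry over. Pictures are saved under pics/ and viewed, at most 10 in all, crops included, and the job is handed in when it is done.

```bash
mkdir -p pics; ls; python3 - <<'E'
from cell import observe,cams,robot,models
import cv2
o=observe();print(o)
for c in("top","side"):
    im=cams.read_camera(c);cv2.imwrite(f"pics/{c}0.png",im[:,:,::-1])
    m=cams.camera_model(c);print(c,m["camera_matrix"],m["pose"])
    for t in("lid","lid_grip","lid_eye","lid_tab","grinder","grinder_rim","spindle_tip","yellow_mark"):
        print(c,t,[([round(float(v),4) for v in d["position"]],round(d["confidence"],2)) for d in models.pinpoint(t,c)[:3]])
E
```

```text
pics
{'time': 0.0, 'qpos': array([-1.44901690e+00,  3.42692404e-01,  1.52502451e+00, -3.16620400e-05,
        1.27540870e+00, -1.45968134e-01]), 'qvel': array([-0.00251547, -0.00120251, -0.00069116,  0.00088772,  0.00064207,
        0.00034654]), 'joint_efforts': array([-6.70046338e-04, -4.31246102e+01, -2.44220209e+01,  7.17329420e-02,
        5.60350728e-02, -1.11402130e-04]), 'tool_pos': array([ 0.13890962, -0.50613921,  0.40405788]), 'tool_rot': array([-3.14007160e+00, -1.93014294e-04,  2.67756658e-01]), 'contact_force': array([0.59487853, 0.09684426, 0.68412842]), 'torque': array([-0.02514606, -0.0375092 ,  0.02236629]), 'grip_force': 0.0, 'opening': 0.09169383148443687}
top [[361.74492858   0.         320.1776105 ]
 [  0.         361.74492858 205.9153036 ]
 [  0.           0.           1.        ]] [[-0.01866482 -0.98420286  0.1760578   0.35399426]
 [-0.99965561  0.02161887  0.01487561  0.02525281]
 [-0.01844679 -0.17571951 -0.98426743  1.40661639]
 [ 0.          0.          0.          1.        ]]
top lid [([0.5203, 0.008, 0.0005], 0.98)]
top lid_grip [([0.5209, 0.006, 0.0366
[... 396 characters left out ...]
  366.34281082 195.5405273 ]
 [  0.           0.           1.        ]] [[-0.85149067 -0.33050615  0.40709867 -0.09236666]
 [-0.52436813  0.53475291 -0.66262915  1.14028978]
 [ 0.00130581 -0.77769211 -0.628644    1.14185978]
 [ 0.          0.          0.          1.        ]]
side lid [([0.5232, 0.0068, 0.0007], 0.83), ([0.514, 0.3054, 0.103], 0.31)]
side lid_grip [([0.5196, 0.0118, 0.0312], 0.79)]
side lid_eye [([0.5213, 0.0067, 0.0141], 0.85)]
side lid_tab [([0.5632, -0.0091, 0.0033], 0.62)]
side grinder [([0.5079, 0.307, 0.0007], 0.7)]
side grinder_rim [([0.5163, 0.3048, 0.1017], 0.73)]
side spindle_tip [([0.5079, 0.3085, 0.1234], 0.86)]
side yellow_mark [([0.5627, 0.2877, 0.1025], 0.82)]
```

```bash
python3 - <<'E'
import cv2,numpy as np
a=cv2.imread("pics/top0.png");b=cv2.imread("pics/side0.png")
cv2.imwrite("pics/both0.png",cv2.resize(np.vstack([a,b]),(480,600),interpolation=cv2.INTER_AREA))
from cell import cams
def px(c,p):
    m=cams.camera_model(c);q=np.linalg.inv(m["pose"])@np.r_[p,1];u=m["camera_matrix"]@q[:3];return (u[:2]/u[2])
tiles=[]
for im,c in((a,"top"),(b,"side")):
    for p in([.521,.007,.02],[.508,.308,.1]):
        u=px(c,p).astype(int);r=33;print(c,u-r)
        tiles.append(cv2.resize(im[u[1]-r:u[1]+r,u[0]-r:u[0]+r],(297,297),interpolation=cv2.INTER_CUBIC))
cv2.imwrite("pics/crop0.png",np.vstack([np.hstack(tiles[:2]),np.hstack(tiles[2:])]))
E
```

```text
top [297 193]
top [215 196]
side [301 176]
side [267 204]
```

View pics/both0.png

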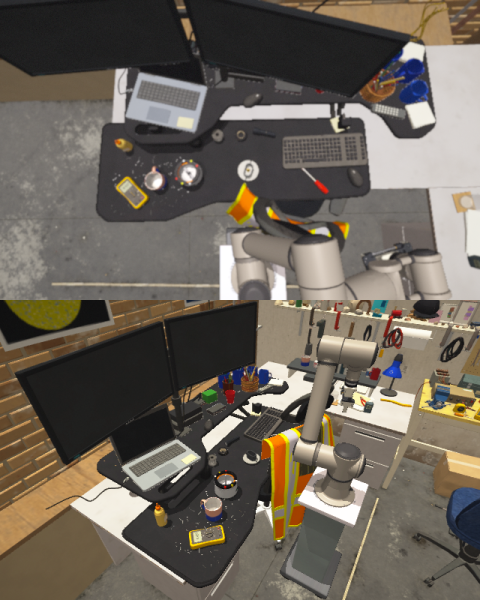

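View pics/crop0.png

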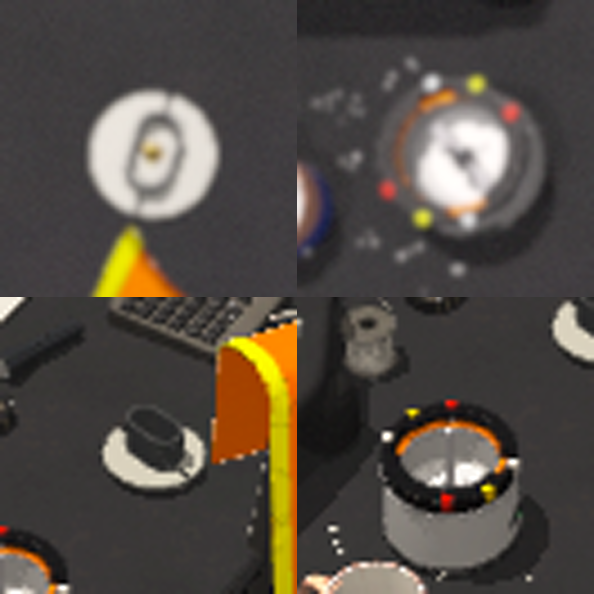

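```bash
cat >h.py <<'E'
import numpy as np,cv2
from cell import cams
def ray(c,uv,z):
    m=cams.camera_model(c);P=m["pose"];d=P[:3,:3]@np.linalg.inv(m["camera_matrix"])@np.r_[uv,1]
    return P[:3,3]+d*(z-P[2,3])/d[2]
E
python3 - <<'E'
from h import *
S=4.5
T=lambda x,y,o:((x+.5)/S-.5+o[0],(y+.5)/S-.5+o[1])
def show(n,c,pts,o,z):
    w=[ray(c,T(*p,o),z) for p in pts];d=w[0]-w[1]
    print(n,c,np.round((w[0]+w[1])/2,4),"len",np.round(np.hypot(*d[:2]),4),"ang",np.round(np.arctan2(d[1],d[0]),3))
g=(215,196);gs=(267,204)
show("white","top",[(135,83),(172,219)],g,.1)
show("yellow","top",[(179,84),(125,217)],g,.1)
show("red","top",[(215,112),(91,189)],g,.1)
show("white","side",[(90,139),(216,166)],gs,.1)
show("yellow","side",[(115,115),(191,194)],gs,.1)
show("red","side",[(154,107),(150,204)],gs,.1)
show("lidptr","top",[(173,98),(138,210)],(297,193),.016)
# lid disc outline, top
a=cv2.imread("pics/top0.png");k=cv2.inRange(cv2.resize(a[193:259,297:363],None,fx=4.5,fy=4.5,interpolation=cv2.INTER_CUBIC),(135,135,135),(255,255,255))
cs=max(cv2.findContours(k,0,1)[0],key=cv2.contourArea);e=cv2.fitEllipse(cv2.convexHull(cs));print(e, ray("top",T(*e[0],(297,193)),.015))
E
```

```text
white top [0.5079 0.3069 0.1   ] len 0.1157 ang 0.279
yellow top [0.5082 0.3079 0.1   ] len 0.1152 ang -0.374
red top [0.508 0.307 0.1  ] len 0.1166 ang -1.025
white side [0.5081 0.3069 0.1   ] len 0.117 ang 0.266
yellow side [0.5077 0.3083 0.1   ] len 0.1198 ang -0.387
red side [0.5073 0.3087 0.1   ] len 0.1187 ang -1.008
lidptr top [0.52   0.0053 0.016 ] len 0.1013 ang -0.325
((152.59085083007812, 154.17532348632812), (126.9084243774414, 128.38983154296875), 90.80647277832031) [0.51974244 0.00783562 0.015     ]
```

```bash
python3 - <<'E'
from h import *
P=[]
for c,uv in(("top",(326,244)),("side",(354,185.5))):
    m=cams.camera_model(c);P.append(m["camera_matrix"]@np.linalg.inv(m["pose"])[:3])
X=cv2.triangulatePoints(P[0],P[1],np.float64([326,244]),np.float64([354,185.5]));print((X[:3]/X[3]).T)
E
python3 -m jog '[[[0.15,-0.12,0],0.05,0],[[0.3,-0.24,0],0.1,0],[[0.45,-0.36,0],0.15,0],[[0.6,-0.48,0],0.189,0],[[0.7,-0.55,0],0.189,0],[[0.7,-0.55,0],0.189,0]]'
```

```text
[[0.43290767 0.02354429 0.20670567]]
time: 1.65
tool_pos: [0.3517, -0.2179, 0.405]
tool_rot: [3.141, -0.001, -0.325]
contact_force: [-0.4, 0.4, 0.5]
opening: 0.092
grip_force: 0.0
```

```bash
python3 -m jog '[[[0,0,-0.15],0,0],[[0.05,-0.15,-0.15],0,0],[[0.1,-0.3,-0.15],0,0],[[0.15,-0.45,-0.15],0,0],[[0.2,-0.6,-0.15],0,0],[[0.219,-0.668,-0.15],0,0],[[0.219,-0.668,-0.15],0,0]]'; python3 - <<'E'
from cell import observe
o=observe();print(o["qpos"],o["tool_pos"],o["tool_rot"])
E
```

```text
time: 2.52
tool_pos: [0.52, 0.0068, 0.4642]
tool_rot: [-3.142, 0.001, -0.323]
contact_force: [0.8, 0.5, -0.3]
opening: 0.0917
grip_force: 0.0
[-1.34407104e-01  2.93162333e-01  1.42910292e+00  1.34101545e-04
  1.41995516e+00  1.75892186e+00] [0.52003227 0.00679407 0.46417632] [-3.14157983e+00  6.41472127e-04 -3.22552829e-01]
```

```bash
python3 -m jog '[[[0,0,0.15],0,0],[[0,0,0.3],0,0],[[0,0,0.45],0,0],[[0,0,0.58],0,0],[[0,0,0.63],0,0],[[0,0,0.655],0,0],[[0,0,0.655],0,0]]' 45; python3 - <<'E'
from h import *
for c,n in(("top",1),("side",1)):
    im=cams.read_camera(c)[:,:,::-1];cv2.imwrite(f"pics/{c}{n}.png",im)
im=cv2.imread("pics/side1.png")[150:270,260:420]
cv2.imwrite("pics/s1c.png",cv2.resize(im,(640,480),interpolation=cv2.INTER_CUBIC))
E
```

```text
time: 3.4
tool_pos: [0.5193, 0.0044, 0.2029]
tool_rot: [3.141, 0.0, -0.327]
contact_force: [0.1, 0.2, 0.4]
opening: 0.0916
grip_force: 0.0
```

View pics/s1c.png

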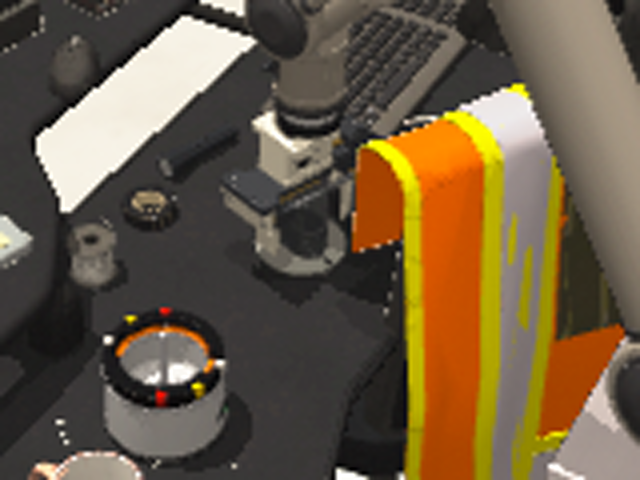

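The fingers straddle the grip at about (305,235) of the crop, and the hand is clear of the vest. I'll close now.

```bash
python3 -m jog '[[[0,0,0],0,1],[[0,0,0],0,1],[[0,0,0],0,1],[[0,0,0],0,1],[[0,0,0],0,1],[[0,0,0],0,1],[[0,0,0],0,1],[[0,0,0],0,1]]' 45; python3 -m jog '[[[0,0,-0.1],0,1],[[0,0,-0.25],0,1],[[0,0,-0.4],0,1],[[0,0,-0.5],0,1],[[0,0,-0.5],0,1]]'; python3 - <<'E'
from h import *
from cell import observe,models
for i in range(3):
    im=cams.read_camera("top"); o=observe();print(o["tool_pos"],o["tool_rot"],o["contact_force"])
cv2.imwrite("pics/top2.png",im[:,:,::-1])
im=cams.read_camera("side");cv2.imwrite("pics/side2.png",im[:,:,::-1])
for t in("lid","lid_grip","lid_eye","lid_tab"):
  for c in("top","side"):
    print(c,t,[(np.round(d["position"],4),round(d["confidence"],2)) for d in models.pinpoint(t,c)[:2]])
im=cv2.imread("pics/side2.png")[110:230,260:420]
cv2.imwrite("pics/s2c.png",cv2.resize(im,(640,480),interpolation=cv2.INTER_CUBIC))
E
```

```text
time: 4.5
tool_pos: [0.5193, 0.0051, 0.2027]
tool_rot: [3.142, -0.0, -0.326]
contact_force: [0.1, 0.5, -0.7]
opening: 0.0398
grip_force: 45.0
time: 5.12
tool_pos: [0.5195, 0.005, 0.4058]
tool_rot: [-3.141, -0.007, -0.326]
contact_force: [0.9, -1.4, -1.6]
opening: 0.0401
grip_force: 45.0
[0.5191363  0.00500113 0.40338336] [-3.14145865e+00 -2.06046262e-03 -3.25980680e-01] [ 0.02349688  1.05301111 -1.70013897]
[0.51890653 0.00503149 0.40191599] [ 3.14115062e+00  1.16497632e-03 -3.25997358e-01] [ 0.27060512 -0.75866112 -2.03665983]
[0.51885975 0.00504653 0.40112881] [ 3.14086919e+00  2.94265177e-03 -3.26035871e-01] [-0.38479305  0.06859798 -2.07691069]
top lid [(array([0.5216, 0.0054, 0.2008]), 0.63), (array([0.5211, 0.0057, 0.2159]), 0.34)]
side lid [(array([0.5203, 0.0074, 0.1977]), 0.5), (array([0.5198, 0.0032, 0.2131]), 0.44)]
top lid_grip [(array([0.515 , 0.0026, 0.2359]), 0.47)]
side lid_grip [(array([0.5181, 0.0077, 0.2333]), 0.49)]
top lid_eye [(array([0.5203, 0.005 , 0.2167]), 0.58)]
side lid_eye [(array([0.5204, 0.0027, 0.2129]), 0.51)]
top lid_tab [(array([0.5118, 0.3052, 0.0983]), 0.22), (array([ 0.7065,  0.1678, -0.001 ]), 0.21)]
side lid_tab [(array([ 0.5614, -0.0133,  0.1988]), 0.83)]
```

View pics/s2c.png

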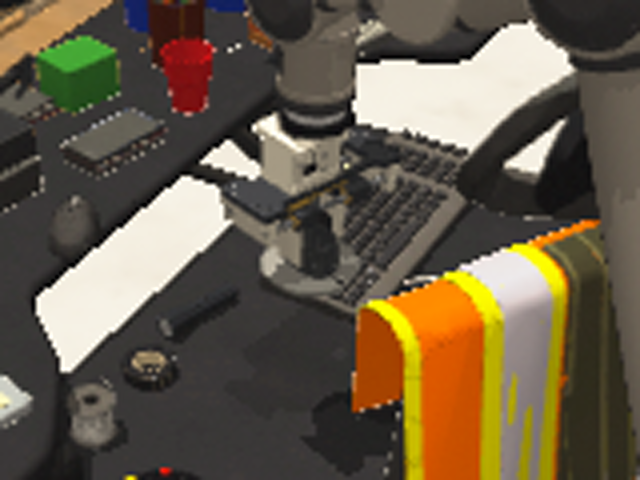

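The lid is held level at about (310,265) of the crop. Next I'll carry it over the grinder, aligned to the white marks.

```bash
python3 -m jog '[[[-0.03,-0.08,0],-0.03,1],[[-0.07,-0.18,0],-0.06,1],[[-0.11,-0.29,0],-0.1,1],[[-0.16,-0.41,0],-0.14,1],[[-0.2,-0.53,0],-0.17,1],[[-0.24,-0.63,0],-0.19,1],[[-0.27,-0.7,0],-0.19,1],[[-0.2705,-0.706,0],-0.19,1],[[-0.2705,-0.706,0],-0.19,1]]'; python3 - <<'E'
from h import *
from cell import observe,models
for c in("top","side"):
    for i in range(2):im=cams.read_camera(c)
    cv2.imwrite(f"pics/{c}3.png",im[:,:,::-1])
o=observe();print(o["tool_pos"],o["tool_rot"],o["qpos"])
for t in("lid","lid_grip","lid_eye","lid_tab","grinder_rim"):
  for c in("top","side"):
    print(c,t,[(np.round(d["position"],4),round(d["confidence"],2)) for d in models.pinpoint(t,c)[:2]])
im=cv2.imread("pics/side3.png")[140:280,220:400];a=cv2.imread("pics/top3.png")[180:280,190:290]
cv2.imwrite("pics/c3.png",np.hstack([cv2.resize(im,(450,350),interpolation=cv2.INTER_CUBIC),cv2.resize(a,(350,350),interpolation=cv2.INTER_CUBIC)]))
E
```

```text
time: 6.85
tool_pos: [0.5073, 0.3069, 0.4024]
tool_rot: [3.141, 0.0, 0.271]
contact_force: [-0.9, 0.7, -1.2]
opening: 0.04
grip_force: 45.0
[0.50751706 0.30622222 0.40278464] [ 3.14135056e+00 -2.78699813e-05  2.69477361e-01] [ 4.13702586e-01  4.68840591e-01  1.33138747e+00 -2.50136538e-04
  1.34137181e+00  1.71507844e+00]
top lid [(array([0.5136, 0.3053, 0.199 ]), 0.65), (array([ 0.7113,  0.0435, -0.0023]), 0.64)]
side lid [(array([0.5089, 0.3024, 0.1999]), 0.77)]
top lid_grip [(array([0.5058, 0.3036, 0.2375]), 0.54)]
side lid_grip [(array([0.5032, 0.3056, 0.2327]), 0.63)]
top lid_eye [(array([0.5118, 0.3018, 0.2176]), 0.42)]
side lid_eye [(array([0.5098, 0.3043, 0.2176]), 0.6)]
top lid_tab [(array([0.4892, 0.474 , 0.0055]), 0.6), (array([0.5092, 0.3062, 0.0997]), 0.59)]
side lid_tab [(array([0.5503, 0.3151, 0.2038]), 0.51)]
top grinder_rim [(array([0.5116, 0.3073, 0.101 ]), 0.85), (array([ 0.4598, -0.327 , -0.0017]), 0.57)]
side grinder_rim [(array([0.5137, 0.3065, 0.099 ]), 0.91)]
```

View pics/c3.png

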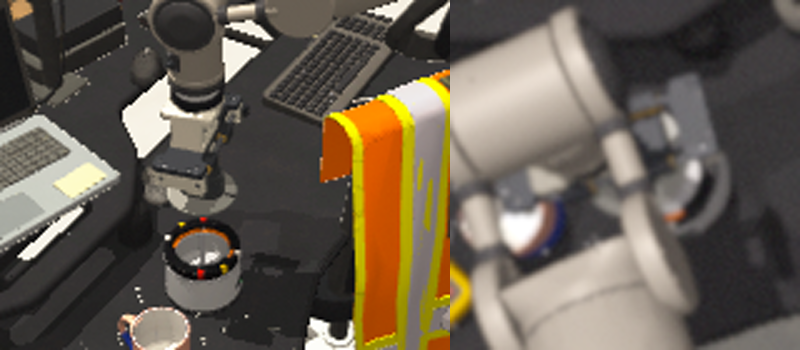

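```bash
python3 -m jog '[[[0,0,0.06],0,1],[[0,0,0.12],0,1],[[0,0,0.165],0,1],[[0,0,0.165],0,1],[[0,0,0.165],0,1]]'; python3 - <<'E'
from h import *
from cell import observe
ps=[]
for i in range(3):
    im=cams.read_camera("side")[:,:,::-1];o=observe();ps.append(o["tool_pos"])
cv2.imwrite("pics/side4.png",im);p=np.mean(ps,0);print(p,o["tool_rot"],o["contact_force"])
m=cams.camera_model("side");W=np.linalg.inv(m["pose"]);rv=cv2.Rodrigues(W[:3,:3])[0]
def circ(c,r):
    t=np.linspace(0,6.283,120);q=np.c_[c[0]+r*np.cos(t),c[1]+r*np.sin(t),0*t+c[2]]
    return cv2.projectPoints(q,rv,W[:3,3],m["camera_matrix"],None)[0][:,0]
lid=np.array([p[0]+.001,p[1],p[2]-.202])
S=6;x0,y0=265,190;c=cv2.resize(im[y0:y0+90,x0:x0+100],None,fx=S,fy=S,interpolation=cv2.INTER_CUBIC)
for ctr,r,col in((lid+[0,0,.016],.053,(0,255,0)),(lid+[0,0,.012],.053,(0,255,0)),((.508,.3075,.1),.063,(255,255,0)),((.508,.3075,.1),.0445,(255,255,0)),((.508,.3075,.0),.063,(255,255,0))):
    q=circ(ctr,r);q=((q-[x0,y0]+.5)*S-.5)
    cv2.polylines(c,[q.round().astype(int)],True,col,1)
cv2.imwrite("pics/c4.png",c)
E
```

```text
time: 8.18
tool_pos: [0.5075, 0.3074, 0.3375]
tool_rot: [-3.141, -0.001, 0.271]
contact_force: [-0.4, 0.8, -1.1]
opening: 0.0399
grip_force: 45.0
[0.50744553 0.30733992 0.3377375 ] [-3.14143085e+00 -1.78221225e-03  2.70943689e-01] [-0.40453739 -0.4222931  -1.27013205]
```

View pics/c4.png

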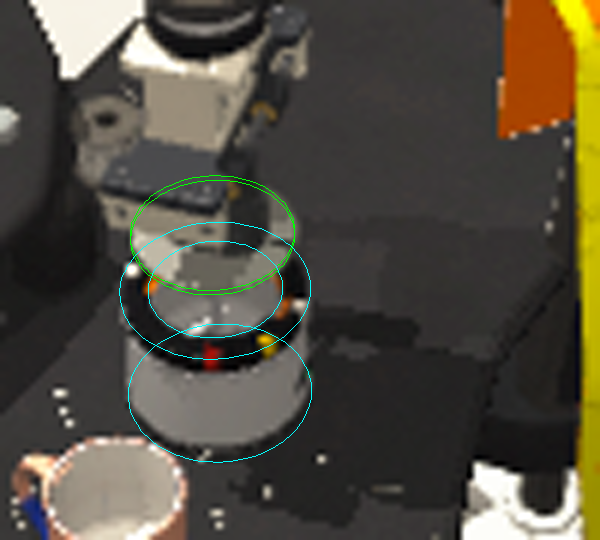

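```bash
python3 -m jog '[[[0,0,0.015],0,1],[[0,0,0.03],0,1],[[0,0,0.038],0,1],[[0,0,0.045],0,1],[[0,0,0.05],0,1],[[0,0,0.054],0,1],[[0,0,0.054],0,1]]'; python3 - <<'E'
from h import *
from cell import observe
for i in range(3):
    cams.read_camera("side");o=observe();print(o["tool_pos"],o["tool_rot"],o["contact_force"],o["torque"])
E
```

```text
time: 9.2
tool_pos: [0.5074, 0.3074, 0.3153]
tool_rot: [-3.141, -0.001, 0.271]
contact_force: [1.0, 1.8, -0.5]
opening: 0.0396
grip_force: 45.0
[0.50743733 0.3073831  0.31527561] [-3.14133557e+00 -1.15494049e-03  2.70945567e-01] [ 1.1378971  0.5243404 -1.068346 ] [ 0.33935496 -0.30111088  0.02068103]
[0.50739979 0.30736744 0.31526093] [-3.14136369e+00 -1.01234812e-03  2.70895589e-01] [ 1.15031215  1.86673221 -2.13336988] [ 0.28092577 -0.3546837   0.00441227]
[0.50741    0.30737117 0.31527342] [-3.14132352e+00 -1.05269412e-03  2.70888147e-01] [ 1.70309883  1.35471401 -0.46746203] [ 0.34759327 -0.37176407 -0.00348884]
```

```bash
python3 -m jog '[[[0.0022,-0.0012,0],0,1],[[0.0022,-0.0012,0.008],0,1],[[0.0022,-0.0012,0.016],0,1],[[0.0022,-0.0012,0.025],0,1],[[0.0022,-0.0012,0.025],0,1]]'; python3 - <<'E'
from h import *
from cell import observe
for i in range(3):
    cams.read_camera("side");o=observe();print(o["tool_pos"],o["tool_rot"],o["contact_force"],o["torque"])
E
```

```text
time: 9.98
tool_pos: [0.5081, 0.3081, 0.3046]
tool_rot: [-3.141, -0.001, 0.271]
contact_force: [3.9, 3.9, -3.8]
opening: 0.0395
grip_force: 45.0
[0.50812378 0.3081117  0.30464527] [-3.14131040e+00 -4.38506019e-04  2.70924842e-01] [ 4.05756043  4.84308245 -3.36587238] [ 0.70791715 -0.72116469  0.00385408]
[0.50810339 0.30811432 0.30463176] [-3.14129152e+00 -3.27880499e-04  2.70859240e-01] [ 3.37648324  3.29658812 -4.13197394] [ 0.74053661 -0.64852432 -0.00408897]
[0.50812454 0.30810687 0.30463839] [-3.14131392e+00 -3.76450580e-04  2.70911049e-01] [ 4.02856032  4.53766407 -4.25546071] [ 0.69130508 -0.68640925  0.02551439]
```

```bash
python3 -m jog '[[[0.002,-0.0011,0],0,1],[[0.002,-0.0011,0],0,1],[[0.002,-0.0011,0],0,1]]'; python3 - <<'E'
from h import *
from cell import observe
L=[]
for i in range(4):
    im=cams.read_camera("side");o=observe();L.append(np.r_[o["tool_pos"],o["contact_force"],o["torque"]])
print(np.mean(L,0).round(4))
cv2.imwrite("pics/c5.png",cv2.resize(im[190:280,265:365,::-1],None,fx=6,fy=6,interpolation=cv2.INTER_CUBIC))
E
```

```text
time: 10.5
tool_pos: [0.5084, 0.3084, 0.3048]
tool_rot: [3.141, 0.001, 0.271]
contact_force: [1.7, 1.8, -3.3]
opening: 0.0396
grip_force: 45.0
[ 0.5084  0.3084  0.305   0.8028  0.9858 -1.8041  0.186  -0.1085 -0.0236]
```

View pics/c5.png

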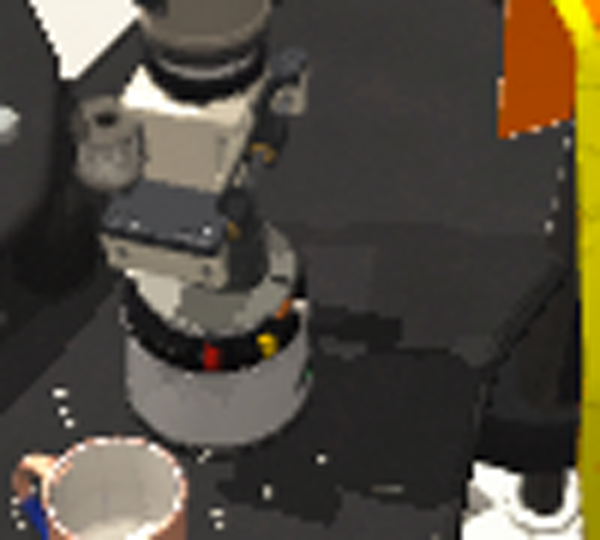

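The disc sits just over the rim, with its pointer at (280,278) and the white mark at (300,305). The spindle is in the eye, because the side load fell when I shifted.

```bash
python3 -m jog '[[[0.002,-0.001,0.005],0,1],[[0.002,-0.001,0.01],0,1],[[0.002,-0.001,0.015],0,1],[[0.002,-0.001,0.02],0,1],[[0.002,-0.001,0.0225],0,1],[[0.002,-0.001,0.0225],0,1]]'; cat >f.py <<'E'
from h import *
from cell import observe
L=[]
for i in range(4):
    im=cams.read_camera("side");o=observe();L.append(np.r_[o["tool_pos"],o["contact_force"],o["torque"],o["tool_rot"][2],o["grip_force"]])
print(np.mean(L,0).round(4))
cv2.imwrite("pics/last.png",cv2.resize(im[190:280,265:365,::-1],None,fx=6,fy=6,interpolation=cv2.INTER_CUBIC))
E
python3 f.py
```

```text
time: 11.45
tool_pos: [0.5093, 0.3091, 0.296]
tool_rot: [3.141, 0.0, 0.271]
contact_force: [-0.9, 0.0, -1.1]
opening: 0.0397
grip_force: 45.0
[ 5.09300e-01  3.09200e-01  2.96100e-01 -4.59000e-02 -6.36000e-02
 -1.04000e+00  1.50000e-03 -4.30000e-03 -1.00000e-03  2.70900e-01
  4.49997e+01]
```

```bash
python3 -m jog '[[[0,0,0.005],0,1],[[0,0,0.01],0,1],[[0,0,0.013],0,1],[[0,0,0.0155],0,1],[[0,0,0.0155],0,1]]'; python3 f.py
```

```text
time: 12.28
tool_pos: [0.5091, 0.3091, 0.2907]
tool_rot: [3.141, -0.0, 0.271]
contact_force: [-2.2, -1.8, 4.1]
opening: 0.0401
grip_force: 45.0
[ 5.09100e-01  3.09100e-01  2.90700e-01 -2.35430e+00 -1.05830e+00
  5.44640e+00 -1.82900e-01  4.16100e-01  2.78000e-02  2.71000e-01
  4.50011e+01]
```

```bash
python3 -m jog '[[[0,0,0.0015],0,1],[[0,0,0.0025],0,1],[[0,0,0.0025],0,1]]'; python3 f.py
```

```text
time: 12.85
tool_pos: [0.5091, 0.3091, 0.2907]
tool_rot: [3.142, -0.001, 0.271]
contact_force: [-4.5, -2.8, 11.1]
opening: 0.0399
grip_force: 45.0
[ 5.09000e-01  3.09100e-01  2.90700e-01 -4.72460e+00 -2.58860e+00
  1.18658e+01 -3.78100e-01  8.19000e-01 -2.88000e-02  2.71100e-01
  4.50026e+01]
```

View pics/last.png

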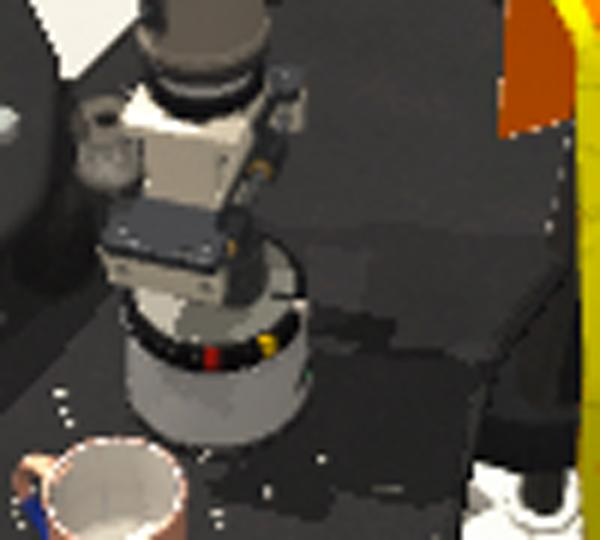

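The pointer is at the white mark near (290,297) and the disc sits flat on the rim, so the lid is home. Next is the turn to the pulse marks.

```bash
python3 -m jog '[[[-0.001,0,-0.0015],0,1],[[-0.001,0,-0.0015],0,1],[[-0.001,0,-0.0015],0.03,1],[[-0.001,0,-0.0015],0.06,1],[[-0.001,0,-0.0015],0.09,1],[[-0.001,0,-0.0015],0.12,1],[[-0.001,0,-0.0015],0.15,1],[[-0.001,0,-0.0015],0.15,1]]'; python3 f.py
```

```text
time: 14.05
tool_pos: [0.5092, 0.3089, 0.2907]
tool_rot: [-3.141, -0.002, -0.201]
contact_force: [-0.5, -1.7, 6.6]
opening: 0.0393
grip_force: 45.0
[ 0.5092  0.3089  0.2907 -0.7035 -2.0785  6.9107 -0.3742  0.3005 -0.069
 -0.2005 45.0025]
```

```bash
python3 -m jog '[[[0,0,0],0.02,1],[[0,0,0],0.04,1],[[0,0,0],0.056,1],[[0,0,0],0.056,1],[[0,0,0],0.056,1]]'; python3 f.py; python3 - <<'E'
from h import *
from cell import models
cams.read_camera("top")
for t in("lid","lid_tab","lid_grip"):
    for c in("side","top"):print(c,t,[(np.round(d["position"],4),round(d["confidence"],2)) for d in models.pinpoint(t,c)[:2]])
E
```

```text
time: 14.88
tool_pos: [0.5092, 0.3088, 0.2907]
tool_rot: [-3.141, -0.002, -0.376]
contact_force: [-1.4, -2.3, 6.6]
opening: 0.0397
grip_force: 45.0
[ 0.5092  0.3088  0.2907 -0.8856 -2.6794  7.1734 -0.4211  0.3564 -0.0623
 -0.3764 45.0024]
side lid [(array([0.5116, 0.3116, 0.0875]), 0.63)]
top lid [(array([0.5092, 0.3059, 0.0885]), 0.6)]
side lid_tab [(array([0.5526, 0.2882, 0.0911]), 0.87), (array([0.5137, 0.3079, 0.0912]), 0.33)]
top lid_tab [(array([0.5648, 0.2863, 0.1029]), 0.51), (array([0.5529, 0.2911, 0.0933]), 0.4)]
side lid_grip [(array([0.5094, 0.3132, 0.1216]), 0.75)]
top lid_grip [(array([ 0.4605, -0.3274, -0.0036]), 0.7), (array([0.5064, 0.3046, 0.1241]), 0.6)]
```

View pics/last.png

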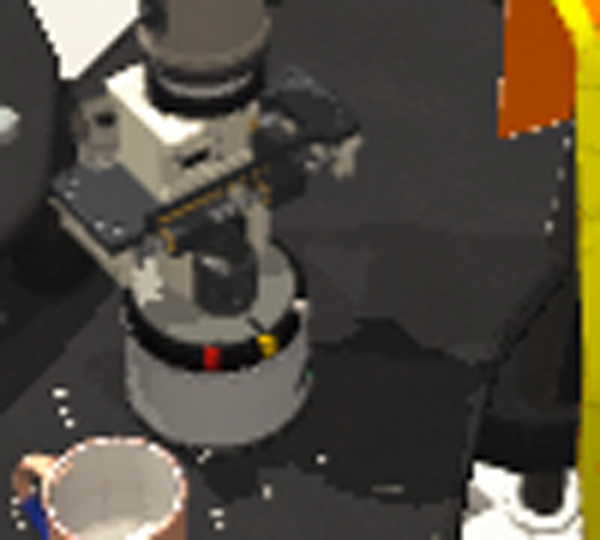

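The pointer near (258,327) now points at the yellow mark at (267,344). The disc is flat on the rim and the grip is held at 45 N.

```bash
python3 -c "
from cell import robot
print(robot.hand_in())"
```

```text
the job is handed in; nothing more can be done
None
```

I handed the job in at about 15 s of the 45 s. The lid is home on the grinder, turned to the yellow marks (by picture and tool angle) and still held at 45 N; the hand-in returned no verdict.

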